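Eject a soap bar from its mould and bed it in the stamping die

ROBOT

A 6-joint arm with a two-finger parallel gripper is mounted at the origin on the work surface. World frame = base frame: x ahead of the robot, y to its left, z up, the work surface at z = 0. Lengths are in m, angles in rad, forces in N, time in s.
With the tool pointing down it reaches from about 0.35 to 0.95 m from the base axis. Payload 17.4 kg.
Tool frame: the origin (TCP) lies on the centre line of the jaws, within the pads' length; the fingertips stand 14 mm ahead of it and the grasp point (between the pads) lies 5 mm behind it; z points along the fingers, y is the line along which they close (so a half turn about z gives the same grasp; the last joint's range is limited). The gripper opens to 93 mm and grips with 3 to 60 N. Pads are 15 mm wide; open, the fingers measure 128 mm over their backs; the gripper's body (75 mm by 188 mm) begins 65 mm behind the grasp point.
Start: joints at [-1.346, 0.116, 1.442, -0, 1.584, -0.038], TCP at [0.175, -0.652, 0.233] pointing down, gripper open.
Joint ranges: [-2.83, 2.83], [-0.83, 2.19], [0.07, 2.5], [-1.14, 4.28], [0.01, 3], [-2.97, 2.97]. Speed limits (rad/s): [1.89, 1.89, 2.22, 3.14, 3.14, 3.14].

INTERFACE

Orientations are given as a unit quaternion [w, x, y, z].
In Python, from workcell import state, capture, camera_model, sign_off, boxes_of, masks_of gives the robot as it stands. The module is installed in compiled form; this text tells all that it offers.
- The arm moves only by the tool carry_out, never from a script. Its argument "motion" is a list that holds one entry, the list of rows, each a list of 6 numbers: the shift along the tool's x, y, z in units of 30 mm (1.0 is 30 mm), then the turn, a rotation vector about the tool's x, y, z in units of 8 degrees (1.0 is 8 degrees). In form: [[[x, y, z, ax, ay, az], ...]]. A call has 1 to 20 rows; each row shifts and turns the commanded pose from where the row before left it, along the tool's axes as they then stand; what a row does not reach is not made up. A row lasts 1/10 s, in which the tool goes at most 50 mm and 8.59 degrees, less where a joint would pass 70% of its speed; a pose out of reach is approached as far as the arm can. A call is refused whole if a number of a shift passes 1 or a number of a turn 1, either way. A call with a gripper value outside its range is refused whole. "gripper" is the closure, from 0 (fully open) to 1 (shut), set as the call begins (left out, the last holds). The fingers move at their own pace and stop on an object; "grip_force" is the grip in N (left out, the last holds). Time passes only in rows, so rows that do not move let the fingers close. It gives the time, the measured TCP pose, the force, the opening and the grip force at its end, in the units of the state.
- state(): the state, without advancing time (a new reading comes with each control period).
- capture(name): name is "scene" or "top" or "wrist"; returns the picture (400x640x3 uint8, red, green, blue); there is no depth.
- camera_model(name): a dict with "vfov" (degrees; the focal length in pixels is half the picture's height over the tangent of half this angle, whatever the lens; pixels are square), "cx", "cy" (the principal point, pixels), "dist_coeffs" ([k1, k2, p1, p2, k3] as OpenCV has them; the pictures are not rectified), "origin" and "attitude" of the camera in the world. Camera axes: x right, y down, z forward; pixel columns grow to the right and rows downward; lengths in m; the calibration is good to about 2 mm. A picture is of the moment at which its call begins: read the wrist's pose just before it. camera_model takes no time and is no camera call; for the wrist camera it gives the pose at the moment of the call.
- sign_off(): hands the job in; it is judged then, once.
Trained networks look in the newest picture that a camera, given by its name, has taken for a name from the list of things; names that differ only in an ending like _2 or _b are one class to them, and where a whole thing is asked for, a point or a joint stands for the part that bears it (a point fixed in the world has none). Each returns a list of dicts, best first, with "confidence" (0 to 1); they miss things now and then, are a little off and sometimes report something else, mostly with a low value. They report only what shows in the picture. A call takes as long as a camera call. They do not tell look-alikes from the thing itself.
- boxes_of(camera, thing): "location" ([column, row] in pixels, amid what is visible of it).
- masks_of(camera, thing): "mask" (400x640 bool, what is visible of it) and "location" ([column, row] in pixels, amid what is visible of it).
The state is a dict: "time": time; "joint_pos": joint angles; "qd": joint speeds; "joint_torque": joint torques, N m; "position": TCP position; "orientation": TCP orientation; "force": force on the tool from outside, world axes, zero at the start; "moment": the same for the moment, N m; "gripper_width": opening from 0.0 (shut) to 1.0 (fully open); "grasp_force": force on a finger pad.
Only numpy, scipy, OpenCV 4.12 (cv2) and the standard library are available. Lean on these libraries where they do the work, as an engineer would, in place of code of your own. Each camera call takes 0.05 s, during which the arm holds its last target. There are 200 camera calls.

TASK

Press the soap mould's spring ejector fully home so that it pushes the bar out of the mouth, let the ejector spring back, and draw the bar out. The bar comes out standing on its long edge: lay it over and bed it flat and fully down in the stamping die whose cavity has the bar's oblong outline (not the round one), ready for stamping. Leave everything else on the slab where it is.

Things in the scene. Friction and masses are not known exactly. Their poses are not given: they have to be found in the camera images.
- soap: Cream oblong soap bar: 84 mm long (its x) x 30 mm thick (its y) x 54 mm wide (its z), about 140 g, origin at its centre. At the start it stands on its long edge in the mould (z up, centre 37 mm above the slab), x along the mould's x. Lying flat, its y axis is vertical. Alike either way round and either side up. On edge it stands by itself, but tips over when pushed near the top.
- mould: Aluminium push-out soap mould, fixed: a channel along its x axis, floor 10 mm above the slab; origin under the channel's middle at slab height, z up. The bar leaves towards +x. Cheeks (44 mm wide outside) and lips over the bar's upper edges (top at 70 mm) keep it from being gripped or lifted inside. Base plate 80 mm wide from x = -90 mm; spring barrel 26 mm across, behind it to x = -95 mm.
- mould_mouth (a point): Middle of the channel floor at its open mouth, x = +58 mm in the mould's frame, 10 mm above the slab, axes as the mould's. Beyond it a sill of the same height, 38 mm wide, runs 54 mm further; the slab past it is free for 100 mm. A sprung catch roller in one cheek holds the bar back and grips it by a few newtons even when half out: draw it straight along +x until its rear end is past the mouth.
- palm_face (a point): Centre of the rear face of the ejector's upright black palm disc (52 mm across, 10 mm thick) behind the mould: x = -168 mm in the mould's frame at rest, 37 mm above the slab. Press here towards the mould's +x. The slab behind it is free. Moves with the ejector; axes as the mould's.
- ejector (a joint): Ejector slide, m: 0 at rest, 0.060 fully in at its solid stop. The spring pushes back with 3 N at rest, 8 N at the stop; with catch and friction it takes 6 to 14 N to press home (20 N means the stop is reached). Let go, it springs back to 0 and the bar stays where it was pushed, about 42 mm of it out of the mouth.
- oblong_die: The stamping die with the oblong cavity, fixed: aluminium block 126 (x) x 94 (y) x 36 mm high, origin under its centre at slab height, z up. Cavity in the middle of the top, 87 mm along x by 57 mm along y, 16 mm deep. Two steel guide pillars 10 mm across stand 22 mm above the top at x = +54 and -54 mm, y = 0.
- oblong_die_floor (a point): Centre of the floor of the oblong cavity, 20 mm above the slab, axes as the die's. A bedded bar lies flat with its x along the die's x (either way round), its centre 15 mm above this point, and stands 14 mm proud of the block.
- round_die: The other stamping die, fixed, same block and pillars but with a round cavity 73 mm across. Not used. The two dies may stand in either place.
- stamp: Bystander: the hand stamp for the dies, an aluminium plate 128 x 50 mm with a wooden knob, 66 mm high, loose, origin under its centre.
- cup: Bystander: aluminium measuring cup, 80 mm across, 82 mm high, with a wire handle at its +y side reaching 66 mm from the axis; loose, origin under its centre.
- brush: Bystander: bamboo scrubbing brush, 170 x 52 x 38 mm high, loose, origin under its centre, long axis x.
Not all that is in view belongs to the job. What is shaped like the soap but black, red or yellow is not meant.

How it is judged:
On the way:
1. the ejector is pressed fully home (at least 56 of its 60 mm), with the bar pushed at least 48 mm along the mould (value of joint ejector above 0.056 m and x of soap in the frame of mould above 0.048 m), for 0.1 s.
At the end, for the whole second after the job is handed in: The soap bar lies flat and fully down in the oblong cavity, at rest: its centre within 4 mm of the cavity's middle along and across and within 3 mm of 15 mm above the cavity floor, lengthwise and flat within 0.08 rad; the ejector has sprung back to within 4 mm of rest (x of soap in the frame of oblong_die_floor between -0.004 and 0.004 m and y of soap in the frame of oblong_die_floor between -0.004 and 0.004 m and z of soap in the frame of oblong_die_floor between 0.012 and 0.018 m and angle between the x axis of soap and the x axis of oblong_die, either way round below 0.08 rad and angle between the y axis of soap and the z axis of oblong_die, either way round below 0.08 rad and linear speed of soap below 0.02 m/s and value of joint ejector below 0.004 m); the robot touches nothing.
It fails at once if the aluminium measuring cup is shifted by more than 30 mm or tipped over (distance of cup from where it was at the start of the episode above 0.03 m or angle between cup's own z axis and vertical above 0.5 rad).
It fails at once if the bamboo brush is shifted by more than 30 mm or tipped over (distance of brush from where it was at the start of the episode above 0.03 m or angle between brush's own z axis and vertical above 0.5 rad).
It fails at once if the hand stamp is shifted by more than 30 mm or tipped over (distance of stamp from where it was at the start of the episode above 0.03 m or angle between stamp's own z axis and vertical above 0.5 rad).
It also fails if it takes over 72 s, if anything falls off the work surface, if the arm or the gripper's body presses on something with over 40 N, if the wrist force passes 120 N, or if a joint passes its speed limit or range.

## Working session

There is one attempt and no reset: what is moved stays moved. The work goes in short steps, Python scripts to look and compute and a tool call to move; the robot and the scene stay as the last step left them, time stands still between calls to the robot, and variables do not carry over. Pictures are saved under pics/ and viewed, at most 10 in all, crops included, and the job is handed in when it is done.

Besides the shell and the picture viewer there is one more tool, called after "Request:" in YAML: its name, and indented under it one key for each argument. carry_out: Moves the arm, as the interface text tells. Its arguments: {"type":"object","properties":{"motion":{"type":"array","items":{"type":"array","items":{"type":"array","items":{"type":"number"}}}},"gripper":{"type":"number"},"grip_force":{"type":"number"}},"required":["motion"]}

```bash
mkdir -p pics
cat > h.py <<'E'
import numpy as np, cv2
from scipy.spatial.transform import Rotation as R
from workcell import *
def K(m):
    f=200/np.tan(np.radians(m["vfov"])/2); return np.array([[f,0,m["cx"]],[0,f,m["cy"]],[0,0,1.]])
def Rm(m):
    a=np.array(m["attitude"],float)
    return a if a.shape==(3,3) else R.from_quat(a[[1,2,3,0]]).as_matrix()
def onplane(m,px,z):
    u=cv2.undistortPoints(np.array(px,float).reshape(-1,1,2),K(m),np.array(m["dist_coeffs"],float))[:,0]
    d=np.c_[u,np.ones(len(u))]@Rm(m).T; o=np.array(m["origin"],float)
    return o+d*((z-o[2])/d[:,2])[:,None]
def proj(m,P):
    Rw=Rm(m).T; t=-Rw@np.array(m["origin"],float)
    return cv2.projectPoints(np.array(P,float).reshape(-1,1,3),cv2.Rodrigues(Rw)[0],t,K(m),np.array(m["dist_coeffs"],float))[0][:,0]
def save(n,im): cv2.imwrite(n,cv2.cvtColor(im,cv2.COLOR_RGB2BGR))
E
python3 - <<'E'
from h import *
for c in("top","scene"):
    m=camera_model(c); print(m); save(f"pics/{c}0.png",capture(c))
    for t in("soap","mould","palm_face","oblong_die","round_die","stamp","cup","brush"):
        for b in boxes_of(c,t)[:3]:
            print(c,t,round(b["confidence"],2),np.round(b["location"]),np.round(onplane(m,[b["location"]],.03)[0],3))
print(state())
E
```

```text
{'vfov': 45.85842107808863, 'cx': 322.28689507172373, 'cy': 204.37383702104393, 'dist_coeffs': array([0.04940829, 0.        , 0.        , 0.        , 0.        ]), 'origin': array([0.42016097, 0.03046033, 1.0735306 ]), 'attitude': array([ 0.04746234, -0.70431305,  0.7057203 , -0.06040956])}
top soap 0.77 [276. 284.] [0.407 0.111 0.03 ]
top soap 0.72 [222. 276.] [0.425 0.228 0.03 ]
top soap 0.59 [146. 181.] [0.633 0.402 0.03 ]
top mould 0.85 [238. 219.] [0.548 0.197 0.03 ]
top mould 0.22 [370. 153.] [ 0.699 -0.098  0.03 ]
top palm_face 0.57 [174. 227.] [0.53  0.337 0.03 ]
top oblong_die 0.72 [394. 226.] [ 0.533 -0.149  0.03 ]
top round_die 0.68 [298. 150.] [0.706 0.065 0.03 ]
top round_die 0.6 [472. 222.] [ 0.54  -0.323  0.03 ]
top stamp 0.73 [468. 170.] [ 0.66  -0.318  0.03 ]
top stamp 0.59 [393. 225.] [ 0.534 -0.146  0.03 ]
top cup 0.79 [299. 150.] [0.705 0.064 0.03 ]
top cup 0.36 [176. 224.] [0.538 0.333 0.03 ]
top brush 0.78 [372. 153.] [ 0.698 -0.103  0.03 ]
{'vfov': 42.702893950773515, 'cx': 326.2880304739715, 'cy': 198.50175289797232, 'dist_coeffs': array([-0.00899586,  0.     
[... 679 characters left out ...]
]
{'time': 0.9, 'joint_pos': array([-1.34577174e+00,  1.15977548e-01,  1.44163303e+00,  4.47441649e-07,
        1.58401025e+00, -3.77948225e-02]), 'qd': array([-0.00078945, -0.00018022,  0.00082688,  0.00110386, -0.00188258,
        0.00096037]), 'joint_torque': array([-2.51361598e-03, -7.21015406e+01, -6.22762942e+01,  7.79340905e-02,
        1.84243557e-02,  1.35572338e-05]), 'position': array([ 0.17536013, -0.65181159,  0.23264076]), 'orientation': array([-1.40438503e-05,  9.91378162e-01,  1.31031824e-01, -1.09388232e-06]), 'force': array([0.49150457, 0.42389161, 0.18979698]), 'moment': array([ 0.03498248, -0.00459518, -0.05589773]), 'grasp_force': 0.0, 'gripper_width': 1.003298126018177}
```

View pics/top0.png

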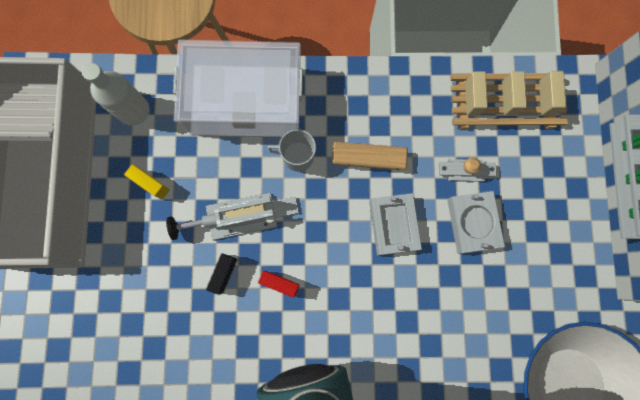

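View pics/scene0.png

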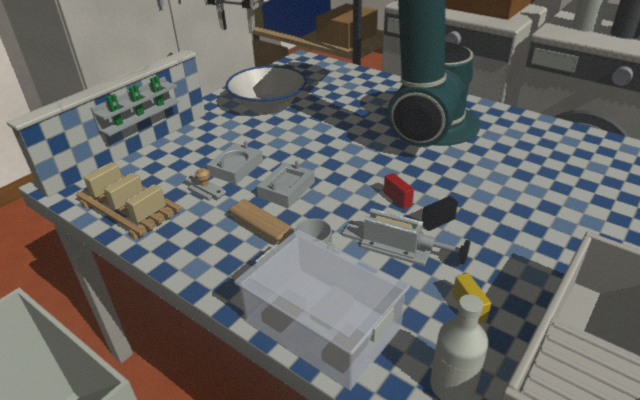

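Choices for the soap, in top-camera pixels: cream bar in the mould (247,213), black bar (222,274), red bar (279,284), yellow bar (147,181). By the description it is the cream one in the mould. The oblong die is at (397,225) and the round one at (477,222).

Run:
```python
from h import *
im=cv2.imread("pics/top0.png")
a=cv2.resize(im[180:250,155:310],None,fx=5,fy=5,interpolation=cv2.INTER_CUBIC)
b=cv2.resize(im[185:265,365:425],None,fx=3,fy=3,interpolation=cv2.INTER_CUBIC)
o=np.zeros((600,800,3),np.uint8);o[:350,:775]=a;o[355:595,:180]=b
cv2.imwrite("pics/crop1.png",o)
```

```text
(no output)
```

View pics/crop1.png

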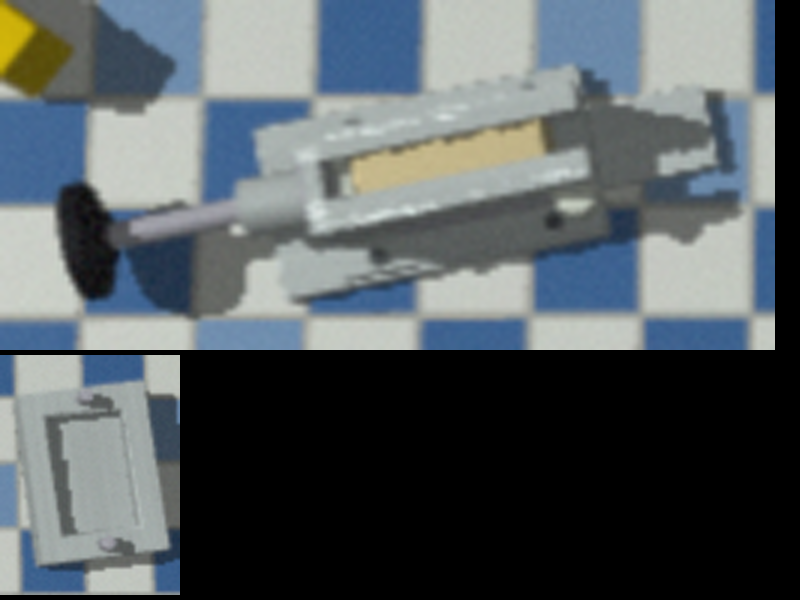

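Run:
```python
from h import *
m=camera_model("top")
c=lambda p:(np.array(p)/5+[155,180])
s=onplane(m,[c((707,90)),c((718,168))],.01); d=onplane(m,[c((84,240))],.037)[0]
se=s.mean(0); ax=se-d; print("sill",s,"disc",d,"len",np.hypot(*ax[:2]),"ang",np.arctan2(ax[1],ax[0]))
soap=onplane(m,[c(p) for p in((352,165),(545,122),(548,152),(358,192))],.064);print(soap,soap.mean(0))
u=soap[1:3].mean(0)-soap[[0,3]].mean(0);print(np.arctan2(u[1],u[0]))
q=lambda p:(np.array(p)-[0,355])/3+[365,185]
o=onplane(m,[q(p) for p in((16,396),(145,381),(169,549),(40,566))],.036);print("die",o,o.mean(0))
for a,b in((0,1),(3,2),(0,3),(1,2)):
  v=o[b]-o[a];print(np.hypot(*v[:2]),np.degrees(np.arctan2(v[1],v[0])))
w=camera_model("wrist");s=state();T=R.from_quat(np.array(s["orientation"])[[1,2,3,0]])
print("camTool",T.inv().apply(np.array(w["origin"])-s["position"]),T.inv().as_matrix()@Rm(w), w["vfov"])
```

```text
sill [[0.59856812 0.06959049 0.01      ]
 [0.56270873 0.06443068 0.01      ]] disc [0.52781514 0.33914762 0.037     ] len 0.27721628475179017 ang -1.3790749646311815
[[0.55695579 0.21930713 0.064     ]
 [0.57554679 0.13724098 0.064     ]
 [0.56249333 0.13575451 0.064     ]
 [0.5453006  0.21643293 0.064     ]] [0.56007413 0.17718389 0.064     ]
-1.3543636548195521
die [[ 0.59263897 -0.09596657  0.036     ]
 [ 0.60389955 -0.19221677  0.036     ]
 [ 0.4793015  -0.20558037  0.036     ]
 [ 0.46703663 -0.111045    0.036     ]] [ 0.53571916 -0.15120218  0.036     ]
0.09690666749713922 -83.32713892842013
0.09532766776026178 -82.60782681796559
0.12650417390348306 -173.15446255935046
0.12531264875357645 -173.8782186538074
camTool [ 0.06564547 -0.00053443 -0.15216139] [[ 7.42836217e-04 -9.70864202e-01 -2.39629192e-01]
 [ 9.99998309e-01  3.18015161e-04  1.81148808e-03]
 [-1.68250322e-03 -2.39630132e-01  9.70862796e-01]] 60.145072562290494
```

```bash
cat >> h.py <<'E'
def go(P,yaw=None):
    """print tool-axis shift (units 30 mm) from present pose to P, and az turn (units 8 deg) to yaw (tool x heading, deg)"""
    s=state();T=R.from_quat(np.array(s["orientation"])[[1,2,3,0]])
    x=T.as_matrix()[:,0];y0=np.degrees(np.arctan2(x[1],x[0]))
    print("t",round(s["time"],2),"pos",np.round(s["position"],4),"yaw",round(y0,2),"tilt",np.round(T.as_matrix()[:,2],3),
     "shift",np.round(T.inv().apply(np.array(P)-s["position"])/.03,2),"az",None if yaw is None else round(-((yaw-y0+180)%360-180)/8,2))
E
python3 -c "
from h import *
go([.50,-.25,.2]);go([.518,.383,.2],101.2)"
```

```text
t 0.9 pos [ 0.1754 -0.6518  0.2326] yaw 15.06 tilt [-0.  0. -1.] shift [ 13.93 -10.12   1.09] az None
t 0.9 pos [ 0.1754 -0.6518  0.2326] yaw 15.06 tilt [-0.  0. -1.] shift [ 19.99 -30.34   1.09] az -10.77
```

Request:
carry_out:
  motion:
    - [[0.93,-0.67,0.07,0,0,0],[0.93,-0.67,0.07,0,0,0],[0.93,-0.67,0.07,0,0,0],[0.93,-0.67,0.07,0,0,0],[0.93,-0.67,0.07,0,0,0],[0.93,-0.67,0.07,0,0,0],[0.93,-0.67,0.07,0,0,0],[0.93,-0.67,0.07,0,0,0],[0.93,-0.67,0.07,0,0,0],[0.93,-0.67,0.07,0,0,0],[0.93,-0.67,0.07,0,0,0],[0.93,-0.67,0.07,0,0,0],[0.93,-0.67,0.07,0,0,0],[0.93,-0.67,0.07,0,0,0],[0.93,-0.67,0.07,0,0,0]]
  gripper: 1

```text
time: 2.4
position: [0.5019, -0.2507, 0.2012]
orientation: [0.0, 0.991, 0.131, 0.0]
force: [0.2, 0.1, -1.1]
gripper_width: 0.006
grasp_force: 0.0
```

Request:
carry_out:
  motion:
    - [[0.3,-1,0,0,0,0],[0.3,-1,0,0,0,0],[0.3,-1,0,0,0,0],[0.3,-1,0,0,0,0],[0.3,-1,0,0,0,0],[0.3,-1,0,0,0,0],[0.3,-1,0,0,0,0],[0.3,-1,0,0,0,0],[0.3,-1,0,0,0,0],[0.3,-1,0,0,0,0],[0.3,-1,0,0,0,0],[0.3,-1,0,0,0,0],[0.3,-1,0,0,0,0],[0.3,-1,0,0,0,0],[0.3,-1,0,0,0,0],[0.3,-1,0,0,0,0],[0.3,-1,0,0,0,0],[0.3,-1,0,0,0,0],[0.3,-1,0,0,0,0],[0.3,-1,0,0,0,0]]

```text
time: 4.4
position: [0.519, 0.3756, 0.2012]
orientation: [-0.0, 0.991, 0.131, 0.0]
force: [-0.4, 0.4, -0.6]
gripper_width: 0.005
grasp_force: 0.0
```

Request:
carry_out:
  motion:
    - [[0,0,0,0,0,-1],[0,0,0,0,0,-1],[0,0,0,0,0,-1],[0,0,0,0,0,-1],[0,0,0,0,0,-1],[0,0,0,0,0,-1],[0,0,0,0,0,-1],[0,0,0,0,0,-1],[0,0,0,0,0,-1],[0,0,0,0,0,-1],[0,0,0,0,0,-0.77],[0,0,0,0,0,0]]

```text
time: 5.6
position: [0.5191, 0.3742, 0.2012]
orientation: [0.0, 0.634, 0.773, 0.0]
force: [0.8, 0.2, -0.9]
gripper_width: 0.008
grasp_force: 0.0
```

```bash
python3 -c "
from h import *
go([.518,.383,.2],101.2)
m=camera_model('wrist');save('pics/w1.png',capture('wrist'))
for t in ('palm_face','mould','soap'):
  for b in masks_of('wrist',t)[:2]: print(t,b['confidence'],b['location'],b['mask'].sum())
import pickle;pickle.dump(m,open('w1.pkl','wb'))
"
```

```text
t 5.6 pos [0.5191 0.3742 0.2012] yaw 101.32 tilt [ 0.  0. -1.] shift [0.3  0.02 0.04] az 0.02
palm_face 0.62 [328.5, 222.3] 885
mould 0.68 [322.5, 222.9] 1007
soap 0.62 [447.6, 180.5] 4632
```

View pics/w1.png

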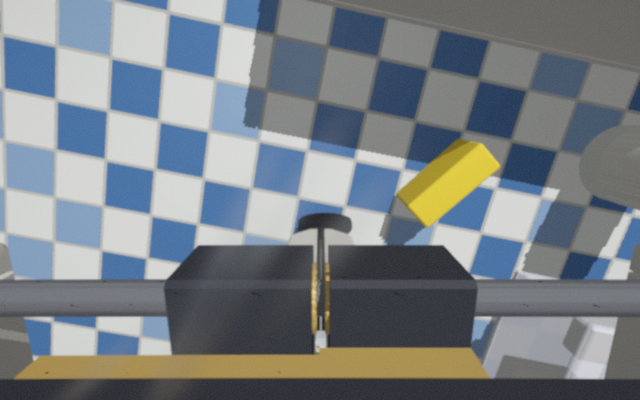

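The closed fingers hide most of the mould. The disc's rear edge shows at about (326,215), spanning columns 300–352.

```bash
python3 -c "
from h import *;import pickle
m=pickle.load(open('w1.pkl','rb'))
print(onplane(m,[(300,222),(326,215),(352,222)],.037),onplane(m,[(326,215)],.063))
u=np.array([.1955,-.9807,0])
r=np.array([.582,.067,0])-u*.28
print(r,proj(m,[r+[0,0,.037],r+[0,0,.063]]))
go(r+[0,0,.037])
"
```

```text
[[0.5067354  0.33534519 0.037     ]
 [0.52979949 0.34712963 0.037     ]
 [0.55567958 0.3451828  0.037     ]] [[0.52781813 0.35470821 0.063     ]]
[0.52726  0.341596 0.      ] [[322.24504093 219.92542497]
 [322.40724836 228.79894983]]
t 5.8 pos [0.5191 0.3742 0.2012] yaw 101.06 tilt [ 0.  0. -1.] shift [-1.12  0.06  5.47] az None
```

Request:
carry_out:
  motion:
    - [[0.2,0.15,0.5,0,0,0],[0,0,0.8,0,0,0],[0,0,0.8,0,0,0],[0,0,0.8,0,0,0],[0,0,0.8,0,0,0],[0,0,0.8,0,0,0],[0,0,0.6,0,0,0],[0,0,0.37,0,0,0],[0,0,0,0,0,0]]

```text
time: 6.7
position: [0.5218, 0.3807, 0.0352]
orientation: [-0.0, 0.635, 0.773, -0.001]
force: [0.3, 0.6, -0.2]
gripper_width: 0.0
grasp_force: 0.0
```

Request:
carry_out:
  motion:
    - [[-0.3,0,0,0,0,0],[-0.2,0,0,0,0,0],[-0.2,0,0,0,0,0],[-0.2,0,0,0,0,0],[-0.2,0,0,0,0,0],[-0.2,0,0,0,0,0]]

```text
time: 7.3
position: [0.5302, 0.343, 0.0377]
orientation: [-0.0, 0.635, 0.773, 0.001]
force: [-1.0, 8.0, 0.9]
gripper_width: 0.007
grasp_force: 4.1
```

Request:
carry_out:
  motion:
    - [[-0.3,0,0,0,0,0],[-0.3,0,0,0,0,0],[-0.3,0,0,0,0,0],[-0.3,0,0,0,0,0],[-0.2,0,0,0,0,0],[-0.2,0,0,0,0,0]]

```text
time: 7.9
position: [0.5398, 0.2964, 0.0377]
orientation: [-0.0, 0.635, 0.773, 0.002]
force: [3.7, 12.4, -1.2]
gripper_width: 0.004
grasp_force: 5.8
```

Request:
carry_out:
  motion:
    - [[-0.05,0,0,0,0,0],[-0.05,0,0,0,0,0],[-0.05,0,0,0,0,0]]

```text
time: 8.2
position: [0.5405, 0.2931, 0.0378]
orientation: [-0.001, 0.635, 0.773, 0.002]
force: [0.6, 27.8, -3.0]
gripper_width: 0.002
grasp_force: 13.7
```

Request:
carry_out:
  motion:
    - [[-0.03,0,0,0,0,0],[0,0,0,0,0,0],[0,0,0,0,0,0]]

```text
time: 8.5
position: [0.5405, 0.2931, 0.0378]
orientation: [-0.001, 0.634, 0.773, 0.003]
force: [0.4, 27.0, -3.0]
gripper_width: 0.004
grasp_force: 12.9
```

Request:
carry_out:
  motion:
    - [[0.5,0,0,0,0,0],[0.6,0,0,0,0,0],[0.7,0,0,0,0,0],[0.8,0,0,0,0,0],[0.6,0,0,0,0,0],[0,0,-0.6,0,0,0],[0,0,-0.9,0,0,0],[0,0,-0.9,0,0,0],[0,0,-0.9,0,0,0],[0,0,-0.9,0,0,0],[0,0,-0.8,0,0,0]]
  gripper: 0

```text
time: 9.6
position: [0.5219, 0.3838, 0.1899]
orientation: [0.0, 0.635, 0.773, 0.001]
force: [0.9, -0.3, -0.0]
gripper_width: 0.9
grasp_force: 0.0
```

```bash
python3 -c "
from h import *
m=camera_model('top');im=capture('top');save('pics/top2_raw.png',im)
o=np.zeros((600,800,3),np.uint8);o[:350,:800]=cv2.resize(im[180:250,155:315],None,fx=5,fy=5,interpolation=cv2.INTER_CUBIC);save('pics/top2.png',o[:350])
for b in masks_of('top','soap')[:5]: print(b['confidence'],b['location'],b['mask'].sum())
go([.5,.2,.18])
"
```

```text
0.98 [146.0, 182.9] 644
0.94 [275.9, 282.2] 582
0.85 [223.0, 276.3] 713
t 9.7 pos [0.5228 0.3845 0.1923] yaw 101.19 tilt [ 0.005  0.003 -1.   ] shift [-5.89 -1.94  0.39] az None
```

View pics/top2.png

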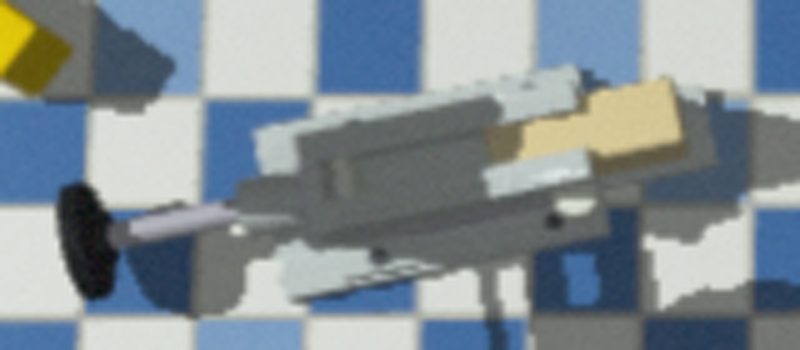

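The bar stands about 42 mm out (front end at crop (678,112)) and the ejector is back at rest.

```bash
python3 -c "
from h import *
m=camera_model('top')
c=lambda p:(np.array(p)/5+[155,180])
P=onplane(m,[c(p) for p in((672,80),(685,143),(588,98),(592,153))],.064);print(P)
f=P[:2].mean(0);u=np.array([.1955,-.9807,0]);g=f-u*.018;print(f,g,np.hypot(*(f-[.582,.067,0])[:2]))
go([g[0],g[1],.15],101.2);go([g[0],g[1],.04])
"
```

```text
[[0.59390021 0.08275064 0.064     ]
 [0.56635416 0.07695975 0.064     ]
 [0.58601985 0.11890001 0.064     ]
 [0.56204052 0.11688215 0.064     ]]
[0.58012719 0.07985519 0.064     ] [0.57660819 0.09750779 0.064     ] 0.012990897203611879
t 9.7 pos [0.5228 0.3845 0.1923] yaw 101.19 tilt [ 0.005  0.003 -1.   ] shift [-9.73 -0.11  1.39] az -0.0
t 9.7 pos [0.5228 0.3845 0.1923] yaw 101.19 tilt [ 0.005  0.003 -1.   ] shift [-9.74 -0.13  5.06] az None
```

Request:
carry_out:
  motion:
    - [[-0.98,-0.01,0.14,0,0,0],[-0.98,-0.01,0.14,0,0,0],[-0.98,-0.01,0.14,0,0,0],[-0.98,-0.01,0.14,0,0,0],[-0.98,-0.01,0.14,0,0,0],[-0.98,-0.01,0.14,0,0,0],[-0.98,-0.01,0.14,0,0,0],[-0.98,-0.01,0.14,0,0,0],[-0.98,-0.01,0.14,0,0,0],[-0.98,-0.01,0.14,0,0,0],[0,0,0,0,0,0]]

```text
time: 10.8
position: [0.5758, 0.0923, 0.1444]
orientation: [-0.0, 0.636, 0.772, -0.001]
force: [-0.4, 0.6, 0.1]
gripper_width: 1.002
grasp_force: 0.0
```

```bash
python3 -c "
from h import *
m=camera_model('wrist');im=capture('wrist');save('pics/w2.png',im)
for b in masks_of('wrist','soap')[:3]: print(b['confidence'],b['location'],b['mask'].sum())
go([.5766,.0975,.04],101.2)
import pickle;pickle.dump(m,open('w2.pkl','wb'))
"
```

```text
0.92 [198.9, 8.1] 1027
0.81 [328.9, 180.6] 4113
0.71 [104.6, 142.0] 8542
t 10.9 pos [0.5758 0.0948 0.1451] yaw 101.13 tilt [-0. -0. -1.] shift [0.08 0.05 3.5 ] az -0.01
```

View pics/w2.png

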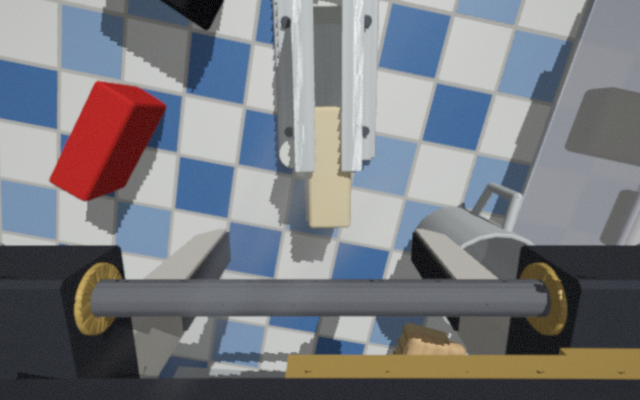

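The wrist view shows the bar's front top edge at (308–350,226), emerging from the cheeks that end at row 170. The cup stands to the right, clear of the fingers.

```bash
python3 -c "
from h import *;import pickle
m=pickle.load(open('w2.pkl','rb'))
P=onplane(m,[(308,226),(350,226),(315,172),(347,108),(315,108)],.064);print(P)
f=P[:2].mean(0);b=P[3:].mean(0);d=f-b;print(np.degrees(np.arctan2(d[1],d[0])),np.hypot(*d[:2]))
u=np.array([.1955,-.9807,0]);g=f-u*.018;print(g);go([g[0],g[1],.04],101.2)
"
```

```text
[[0.56916298 0.07912624 0.064     ]
 [0.59834227 0.08486179 0.064     ]
 [0.56672232 0.11806383 0.064     ]
 [0.5792103  0.16345802 0.064     ]
 [0.55876501 0.15944945 0.064     ]]
-79.47352858109471 0.0808198698093539
[0.58023362 0.09964662 0.064     ]
t 10.9 pos [0.5758 0.0948 0.1451] yaw 101.13 tilt [-0. -0. -1.] shift [0.13 0.18 3.5 ] az -0.01
```

Request:
carry_out:
  motion:
    - [[0.1,0.14,0.3,0,0,0],[0,0,0.6,0,0,0],[0,0,0.6,0,0,0],[0,0,0.6,0,0,0],[0,0,0.6,0,0,0],[0,0,0.5,0,0,0],[0,0,0.3,0,0,0],[0,0,0,0,0,0]]
  gripper: 0.3

```text
time: 11.7
position: [0.5788, 0.0996, 0.0387]
orientation: [-0.001, 0.634, 0.773, -0.001]
force: [0.4, -0.1, -0.0]
gripper_width: 0.701
grasp_force: 0.0
```

Request:
carry_out:
  motion:
    - [[0,0,0,0,0,0],[0,0,0,0,0,0],[0,0,0,0,0,0],[0,0,0,0,0,0],[0,0,0,0,0,0],[0,0,0,0,0,0]]
  gripper: 1
  grip_force: 25

```text
time: 12.3
position: [0.5798, 0.0993, 0.0404]
orientation: [0.0, 0.635, 0.773, 0.0]
force: [2.3, -0.6, 0.8]
gripper_width: 0.321
grasp_force: 25.0
```

Request:
carry_out:
  motion:
    - [[-0.2,0,0,0,0,0],[-0.3,0,0,0,0,0],[-0.3,0,0,0,0,0],[-0.3,0,0,0,0,0],[-0.3,0,0,0,0,0],[-0.3,0,0,0,0,0],[-0.3,0,0,0,0,0],[-0.2,0,-0.1,0,0,0],[0,0,-0.6,0,0,0],[0,0,-0.8,0,0,0],[0,0,-0.8,0,0,0],[0,0,-0.5,0,0,0],[0,0,0,0,0,0]]

```text
time: 13.6
position: [0.5929, 0.0341, 0.1259]
orientation: [0.001, 0.635, 0.773, 0.001]
force: [0.2, 0.2, -1.3]
gripper_width: 0.319
grasp_force: 25.0
```

```bash
python3 -c "
from h import *
save('pics/t3.png',capture('top'))
print(state()['gripper_width'],state()['grasp_force']);go([.444,.003,.125],186.5)
"
```

```text
0.324211212959038 24.987078309059143
t 13.65 pos [0.5924 0.0343 0.1242] yaw 101.21 tilt [ 0.001 -0.    -1.   ] shift [-0.06 -5.05 -0.03] az -10.66
```

Request:
carry_out:
  motion:
    - [[0,-0.5,0,0,0,0],[0,-0.8,0,0,0,0],[0,-0.9,0,0,0,0],[0,-0.9,0,0,0,0],[0,-0.9,0,0,0,0],[0,-0.7,0,0,0,0],[0,-0.35,0,0,0,-0.3],[0,0,0,0,0,-0.8],[0,0,0,0,0,-0.9],[0,0,0,0,0,-0.9],[0,0,0,0,0,-0.9],[0,0,0,0,0,-0.9],[0,0,0,0,0,-0.9],[0,0,0,0,0,-0.9],[0,0,0,0,0,-0.9],[0,0,0,0,0,-0.9],[0,0,0,0,0,-0.9],[0,0,0,0,0,-0.9],[0,0,0,0,0,-0.56],[0,0,0,0,0,0]]

```text
time: 15.65
position: [0.4431, 0.005, 0.1225]
orientation: [-0.001, -0.057, 0.998, 0.0]
force: [-0.1, -0.4, -1.5]
gripper_width: 0.323
grasp_force: 25.0
```

Request:
carry_out:
  motion:
    - [[0,0,0.5,0,0,0],[0,0,0.7,0,0,0],[0,0,0.7,0,0,0],[0,0,0.5,0,0,0],[0,0,0.3,0,0,0],[0,0,0.2,0,0,0],[0,0,0.1,0,0,0],[0,0,0,0,0,0]]

```text
time: 16.45
position: [0.4438, 0.0051, 0.0341]
orientation: [0.0, -0.057, 0.998, -0.0]
force: [0.1, -0.4, -0.9]
gripper_width: 0.32
grasp_force: 25.0
```

```bash
python3 -c "
from h import *
save('pics/w3.png',capture('wrist'))
print(state()['force']);go([.444,.003,.03],186.5)
"
```

```text
[-0.28736292 -0.20276526 -1.90573801]
t 16.5 pos [0.4439 0.005  0.0345] yaw -173.51 tilt [ 0.001 -0.    -1.   ] shift [ 0.01 -0.07  0.15] az -0.0
```

View pics/w3.png

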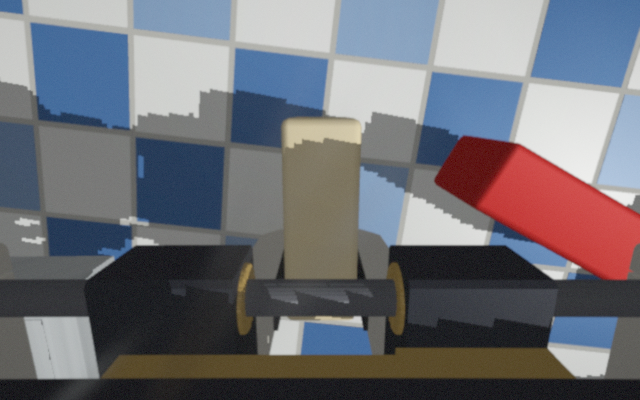

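Request:
carry_out:
  motion:
    - [[0,0,0.06,0,0,0],[0,0,0.05,0,0,0],[0,0,0.02,0,0,0],[0,0,0,0,0,0]]

```text
time: 16.9
position: [0.4438, 0.0051, 0.0303]
orientation: [0.0, -0.057, 0.998, -0.0]
force: [-1.0, -0.2, 0.7]
gripper_width: 0.318
grasp_force: 25.0
```

Request:
carry_out:
  motion:
    - [[0,0,0,0,0,0],[0,0,0,0,0,0],[0,0,0,0,0,0],[0,0,0,0,0,0],[0,0,0,0,0,0]]
  gripper: 0.2

```text
time: 17.4
position: [0.4437, 0.005, 0.0301]
orientation: [0.0, -0.057, 0.998, -0.0]
force: [-0.4, 0.3, 0.4]
gripper_width: 0.7
grasp_force: 0.0
```

Request:
carry_out:
  motion:
    - [[0.3,0,-0.3,0,0,0],[0.5,0,-0.5,0,0,0],[0,0,-0.2,0,0,0],[0,-0.3,0,0,0,0],[0,-0.2,0,0,0,0],[0,-0.1,0,0,0,0],[0,-0.1,0,0,0,0],[0,-0.1,0,0,0,0],[0,-0.1,0,0,0,0],[0,-0.1,0,0,0,0],[0,-0.1,0,0,0,0],[0,-0.1,0,0,0,0],[0,-0.1,0,0,0,0],[0,-0.1,0,0,0,0],[0,-0.1,0,0,0,0],[0,-0.1,0,0,0,0],[0,-0.1,0,0,0,0],[0,-0.1,0,0,0,0],[0,0,0,0,0,0],[0,0,0,0,0,0]]

```text
time: 19.4
position: [0.4259, -0.0513, 0.0601]
orientation: [-0.0, -0.057, 0.998, 0.0]
force: [-0.3, -0.3, 0.3]
gripper_width: 0.802
grasp_force: 0.0
```

Request:
carry_out:
  motion:
    - [[0,0,-0.5,0,0,0],[0,0,-0.8,0,0,0],[0,0,-0.8,0,0,0],[0.5,0,-0.8,0,0,0],[0,0,0,0,0,0]]
  gripper: 0

```text
time: 19.9
position: [0.4114, -0.0532, 0.1515]
orientation: [0.003, -0.057, 0.998, -0.001]
force: [0.9, -0.2, -0.2]
gripper_width: 1.001
grasp_force: 0.0
```

```bash
python3 -c "
from h import *;import pickle
m=camera_model('wrist');save('pics/w4.png',capture('wrist'));pickle.dump(m,open('w4.pkl','wb'))
for b in masks_of('wrist','soap')[:3]: print(b['confidence'],b['location'],b['mask'].sum(),cv2.minAreaRect(np.argwhere(b['mask'])[:,::-1].astype(np.float32)))
go([.42,-.04,.04],186.5)
"
```

```text
0.97 [510.1, 214.3] 4611 ((516.2153930664062, 216.12306213378906), (133.2133026123047, 40.68339157104492), 29.744882583618164)
0.95 [626.7, 231.4] 848 ((631.7918090820312, 229.23040771484375), (27.140417098999023, 54.8178596496582), 38.290164947509766)
0.76 [330.9, 211.0] 6375 ((333.4999694824219, 209.49996948242188), (64.99998474121094, 98.99998474121094), 0.0)
t 20.0 pos [ 0.4113 -0.053   0.1481] yaw -173.5 tilt [ 0.002 -0.    -1.   ] shift [-0.33  0.4   3.6 ] az -0.0
```

View pics/w4.png

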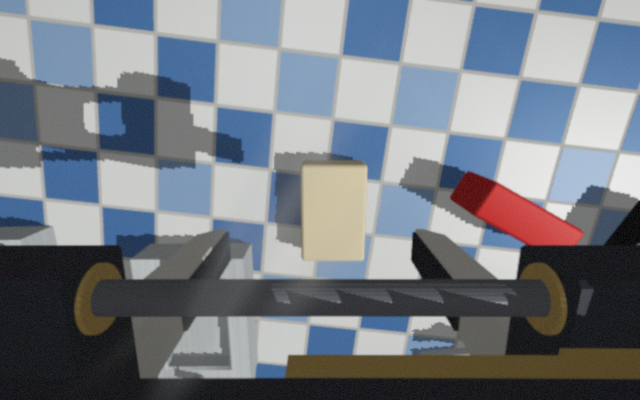

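The bar now lies flat, its top face from about (303,165) to (365,260), with clear slab around it.

```bash
python3 -c "
from h import *;import pickle
m=pickle.load(open('w4.pkl','rb'))
P=onplane(m,[(304,165),(366,165),(364,260),(303,260)],.030);print(P,P.mean(0))
for a,b in((0,1),(3,2),(0,3),(1,2)):
  v=P[b]-P[a];print(np.hypot(*v[:2]),np.degrees(np.arctan2(v[1],v[0])))
c=P.mean(0);go([c[0],c[1],.031],186.5)
"
```

```text
[[ 0.38765711 -0.06910333  0.03      ]
 [ 0.38200842 -0.02005874  0.03      ]
 [ 0.46304918 -0.00982713  0.03      ]
 [ 0.46906949 -0.06157247  0.03      ]] [ 0.42544605 -0.04014042  0.03      ]
0.049368806881338025 96.57006836213203
0.05209437640453703 96.63623480561444
0.08175994550711622 5.2849676242142065
0.08168409027142734 7.19566997502681
t 20.0 pos [ 0.4113 -0.053   0.1481] yaw -173.5 tilt [ 0.002 -0.    -1.   ] shift [-0.51  0.37  3.9 ] az -0.0
```

Request:
carry_out:
  motion:
    - [[-0.3,0.2,0,0,0,0],[-0.2,0.17,0.4,0,0,0],[0,0,0.8,0,0,0],[0,0,0.8,0,0,0],[0,0,0.8,0,0,0],[0,0,0.6,0,0,0],[0,0,0.3,0,0,0],[0,0,0.2,0,0,0],[0,0,0,0,0,0]]

```text
time: 20.9
position: [0.4246, -0.04, 0.0295]
orientation: [-0.001, -0.057, 0.998, 0.0]
force: [-0.5, 0.3, 0.8]
gripper_width: 1.006
grasp_force: 0.0
```

Request:
carry_out:
  motion:
    - [[0,0,0,0,0,0],[0,0,0,0,0,0],[0,0,0,0,0,0],[0,0,0,0,0,0],[0,0,0,0,0,0],[0,0,0,0,0,0]]
  gripper: 1
  grip_force: 20

```text
time: 21.5
position: [0.4247, -0.0403, 0.0303]
orientation: [0.0, -0.057, 0.998, -0.0]
force: [-1.2, 0.2, 1.1]
gripper_width: 0.58
grasp_force: 20.0
```

Request:
carry_out:
  motion:
    - [[0,0,-0.3,0,0,0],[0,0,-0.7,0,0,0],[0,0,-0.9,0,0,0],[0,0,-0.9,0,0,0],[0,0,-0.7,0,0,0],[0,0,0,0,0,0]]

```text
time: 22.1
position: [0.4257, -0.0404, 0.1384]
orientation: [0.002, -0.057, 0.998, -0.0]
force: [-0.4, 0.5, -2.2]
gripper_width: 0.577
grasp_force: 20.0
```

```bash
python3 -c "
from h import *;import pickle
m=camera_model('wrist');save('pics/w5.png',capture('wrist'));pickle.dump(m,open('w5.pkl','wb'))
go([.5357,-.1512,.12],186.5)
m=camera_model('top');
print(proj(m,[[.5357,-.1512,.036]]))
"
```

```text
t 22.15 pos [ 0.4251 -0.0403  0.1363] yaw -173.5 tilt [ 0.002 -0.    -1.   ] shift [-3.24 -4.09  0.55] az -0.0
[[395.7966743  224.07052541]]
```

View pics/w5.png

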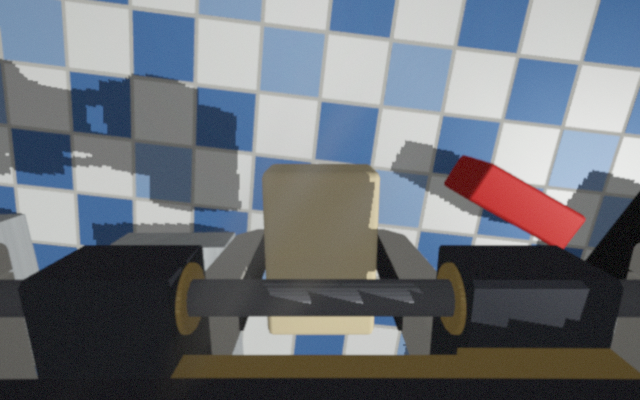

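```bash
python3 -c "
from h import *;import pickle
m=pickle.load(open('w5.pkl','rb'));s=state();T=R.from_quat(np.array(s['orientation'])[[1,2,3,0]])
for z in(.136,):
  P=onplane(m,[(268,172),(375,172),(270,332),(372,332),(320,167)],s['position'][2]-.0003);print(np.round(T.inv().apply(P-s['position'])*1e3,1))
go([.64,-.135,.14],186.5)
"
```

```text
[[ 39.8 -23.6   0.2]
 [ 39.8  24.8   0.2]
 [-42.8 -25.5   0.4]
 [-42.6  26.5   0.4]
 [ 42.1  -0.1   0.2]]
t 22.15 pos [ 0.4251 -0.0403  0.1363] yaw -173.5 tilt [ 0.002 -0.    -1.   ] shift [-6.76 -3.95 -0.11] az -0.0
```

Request:
carry_out:
  motion:
    - [[-0.8,-0.4,0,0,0,0],[-0.9,-0.4,0,0,0,0],[-0.9,-0.4,0,0,0,0],[-0.9,-0.4,0,0,0,0],[-0.9,-0.4,0,0,0,0],[-0.9,-0.3,0,0,0,0],[-0.9,-0.3,0,0,0,0],[-0.6,-0.3,0,0,0,0],[0,0,0,0,0,0]]

```text
time: 23.05
position: [0.6381, -0.1041, 0.1327]
orientation: [-0.001, -0.057, 0.998, 0.0]
force: [0.1, 1.0, -1.6]
gripper_width: 0.577
grasp_force: 20.0
```

```bash
python3 -c "
from h import *;import pickle
s=state();m=camera_model('wrist');save('pics/w6.png',capture('wrist'));pickle.dump((m,s),open('w6.pkl','wb'))
go([.5357,-.1512,.12],186.5)
"
```

```text
t 23.1 pos [ 0.6371 -0.1037  0.1329] yaw -173.51 tilt [-0.003  0.001 -1.   ] shift [ 3.54 -1.19  0.44] az -0.0
```

View pics/w6.png

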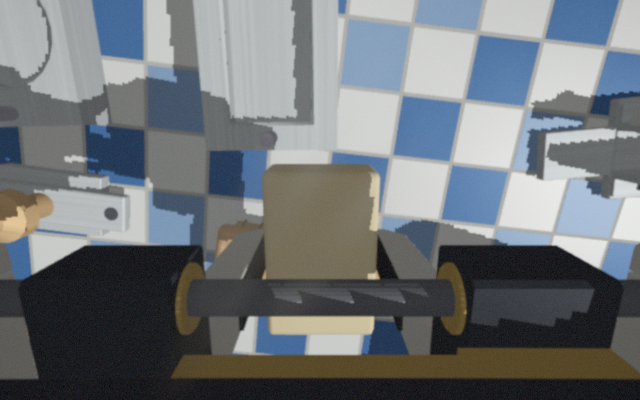

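Request:
carry_out:
  motion:
    - [[0.5,0.5,0,0,0,0],[0.6,0.5,0,0,0,0],[0.5,0.4,0,0,0,0],[0,0,0,0,0,0],[0,0,0,0,0,0],[0,0,0,0,0,0]]

```text
time: 23.7
position: [0.5847, -0.0675, 0.1349]
orientation: [-0.0, -0.057, 0.998, -0.0]
force: [0.6, -0.8, -1.6]
gripper_width: 0.579
grasp_force: 20.0
```

```bash
cat > fit.py <<'E'
from h import *;import pickle
from scipy.optimize import minimize
def rect(a,b,z): 
    t=np.linspace(-1,1,60)
    return np.r_[np.c_[t*a,0*t+b],np.c_[t*a,0*t-b],np.c_[0*t+a,t*b],np.c_[0*t-a,t*b]],z
def pts(p):
    c,s=np.cos(p[2]),np.sin(p[2]);o=[]
    for q,z in(rect(.063,.047,.036),rect(.0435,.0285,.036)): o.append(np.c_[q@np.array([[c,s],[-s,c]])+p[:2],0*q[:,0]+z])
    return np.vstack(o)
def fit(m,im,p0,ok,sig=1.5):
    g=cv2.GaussianBlur(cv2.cvtColor(im,cv2.COLOR_RGB2GRAY).astype(np.float32),(0,0),sig)
    G=np.hypot(cv2.Sobel(g,cv2.CV_32F,1,0),cv2.Sobel(g,cv2.CV_32F,0,1));G=np.minimum(G,60)
    def f(x):
        uv=proj(m,pts(np.array(p0)+np.array(x)*[.001,.001,.01])).astype(np.float32)
        v=cv2.remap(G,uv[:,:1],uv[:,1:],cv2.INTER_LINEAR)[:,0]; return -v[ok(uv)].sum()/len(v)
    best=min(((f((a,b,c)),(a,b,c)) for a in np.arange(-6,7,1.) for b in np.arange(-6,7,1.) for c in(-2,-1,0,1,2)))
    r=minimize(f,best[1],method="Nelder-Mead");return np.array(p0)+r.x*[.001,.001,.01],-f((0,0,0)),-r.fun
E
python3 - <<'E'
from fit import *
s=state();m=camera_model('wrist');im=capture('wrist');save('pics/w7.png',im);pickle.dump((m,s),open('w7.pkl','wb'))
p0=[.5357,-.1512,np.radians(6.5)]
ok=lambda uv:(uv[:,0]>2)&(uv[:,0]<638)&(uv[:,1]>2)&(uv[:,1]<238)&((uv[:,0]<255)|(uv[:,0]>385)|(uv[:,1]<155))
for sg in(1,1.5,2.5):
    print("w7",fit(m,im,p0,ok,sg))
mt=camera_model('top');it=cv2.cvtColor(cv2.imread('pics/top0.png'),cv2.COLOR_BGR2RGB)
print("top",fit(mt,it,p0,lambda uv:uv[:,0]>0,1))
m6,s6=pickle.load(open('w6.pkl','rb'));i6=cv2.cvtColor(cv2.imread('pics/w6.png'),cv2.COLOR_BGR2RGB)
print("w6",fit(m6,i6,p0,ok,1.5))
uv=proj(m,pts(p0));print(uv.min(0),uv.max(0),ok(uv).mean())
print("w6 rim pts",onplane(m6,[(313,123),(338,148)],.036))
go([.5357,-.1512,.12],186.5)
E
```

```text
w7 (array([ 0.53834076, -0.15119986,  0.11345063]), np.float32(24.734097), np.float64(36.1250114440918))
w7 (array([ 0.5383397 , -0.15119981,  0.11345106]), np.float32(23.66504), np.float64(33.804771423339844))
w7 (array([ 0.53817677, -0.15119795,  0.11515018]), np.float32(22.054743), np.float64(28.40779685974121))
top (array([ 0.53958697, -0.15119979,  0.12415698]), np.float32(47.138607), np.float64(48.652523040771484))
w6 (array([ 0.53883576, -0.15037196,  0.11344936]), np.float32(25.59591), np.float64(29.789567947387695))
[132.89938117  27.45800567] [279.6083598  209.92001858] 0.9333333333333333
w6 rim pts [[ 0.57936273 -0.11580663  0.036     ]
 [ 0.59471838 -0.09611327  0.036     ]]
t 23.75 pos [ 0.5849 -0.0675  0.1349] yaw -173.52 tilt [-0.  0. -1.] shift [ 1.94 -2.59  0.5 ] az -0.0
```

Run:
```python
from fit import *
m,s=pickle.load(open('w7.pkl','rb'));im=cv2.cvtColor(cv2.imread('pics/w7.png'),cv2.COLOR_BGR2RGB)
ok=lambda uv:(uv[:,1]<238)&((uv[:,0]<255)|(uv[:,0]>385)|(uv[:,1]<155))
for p in([.5379,-.1507,.114],[.5387,-.1516,.114],[.538,-.1504,.11]): print(fit(m,im,p,ok,1.5))
go([.5384,-.1511,.075],186.5)
```

```text
(array([ 0.53790038, -0.15070003,  0.12372637]), np.float32(33.501663), np.float64(33.65038299560547))
(array([ 0.53870031, -0.15081407,  0.11400248]), np.float32(31.871862), np.float64(33.88454818725586))
(array([ 0.53800129, -0.15040209,  0.12453104]), np.float32(33.018265), np.float64(33.3795051574707))
t 23.75 pos [ 0.5849 -0.0675  0.1349] yaw -173.52 tilt [-0.  0. -1.] shift [ 1.85 -2.59  2.  ] az -0.0
```

Request:
carry_out:
  motion:
    - [[0.4,-0.5,0,0,0,0],[0.5,-0.7,0,0,0,0],[0.5,-0.7,0,0,0,0],[0.45,-0.69,0,0,0,0],[0,0,0.5,0,0,0],[0,0,0.6,0,0,0],[0,0,0.5,0,0,0],[0,0,0.3,0,0,0],[0,0,0.1,0,0,0],[0,0,0,0,0,0],[0,0,0,0,0,0],[0,0,0,0,0,0]]

```text
time: 24.95
position: [0.5388, -0.1508, 0.0759]
orientation: [0.0, -0.057, 0.998, -0.0]
force: [-0.2, 0.4, -1.2]
gripper_width: 0.582
grasp_force: 20.0
```

```bash
python3 -c "
from h import *
go([.5384,-.151,.0505],186.6);print(state()['force'])"
```

```text
t 24.95 pos [ 0.5388 -0.1508  0.0759] yaw -173.5 tilt [ 0.001 -0.    -1.   ] shift [ 0.01 -0.    0.85] az -0.01
[-0.18384346  0.3711397  -1.22027783]
```

Aligned over the cavity; I'll lower in gentle steps.

Request:
carry_out:
  motion:
    - [[0,0,0.15,0,0,0],[0,0,0.15,0,0,0],[0,0,0.1,0,0,0],[0,0,0.1,0,0,0],[0,0,0,0,0,0]]

```text
time: 25.45
position: [0.5382, -0.1508, 0.0596]
orientation: [-0.0, -0.057, 0.998, 0.0]
force: [0.8, 0.4, -1.4]
gripper_width: 0.576
grasp_force: 20.0
```

Request:
carry_out:
  motion:
    - [[0,0,0.1,0,0,0],[0,0,0.08,0,0,0],[0,0,0.06,0,0,0],[0,0,0.04,0,0,0],[0,0,0,0,0,0]]

```text
time: 25.95
position: [0.5384, -0.1508, 0.0516]
orientation: [-0.0, -0.057, 0.998, 0.0]
force: [0.2, 0.6, -0.7]
gripper_width: 0.58
grasp_force: 20.0
```

Request:
carry_out:
  motion:
    - [[0,0,0.04,0,0,0],[0,0,0.03,0,0,0],[0,0,0,0,0,0]]

```text
time: 26.25
position: [0.5386, -0.1509, 0.0503]
orientation: [0.0, -0.057, 0.998, -0.0]
force: [-3.7, 0.7, 6.3]
gripper_width: 0.577
grasp_force: 20.0
```

Request:
carry_out:
  motion:
    - [[0,0,0,0,0,0],[0,0,0,0,0,0],[0,0,0,0,0,0],[0,0,0,0,0,0],[0,0,-0.5,0,0,0],[0,0,-0.8,0,0,0],[0,0,-0.8,0,0,0],[0,0,0,0,0,0]]
  gripper: 0.1

```text
time: 27.05
position: [0.5397, -0.1511, 0.1169]
orientation: [0.002, -0.057, 0.998, -0.001]
force: [0.4, 0.1, 0.4]
gripper_width: 0.901
grasp_force: 0.0
```

Request:
carry_out:
  motion:
    - [[0,0,0,0,0,0],[0,0,0,0,0,0],[0,0,0,0,0,0],[0,0,0,0,0,0],[0,0,0,0,0,0],[0,0,0.4,0,0,0],[0,0,0.5,0,0,0],[0,0,0.3,0,0,0],[0,0,0,0,0,0]]
  gripper: 1

```text
time: 27.95
position: [0.5375, -0.1505, 0.0743]
orientation: [-0.001, -0.057, 0.998, 0.001]
force: [-1.0, 0.0, 0.5]
gripper_width: 0.17
grasp_force: 0.0
```

Request:
carry_out:
  motion:
    - [[0,0,0.1,0,0,0],[0,0,0.1,0,0,0],[0,0,0.07,0,0,0],[0,0,0.04,0,0,0],[0,0,0.04,0,0,0],[0,0,0,0,0,0]]

```text
time: 28.55
position: [0.5384, -0.1508, 0.0661]
orientation: [-0.0, -0.057, 0.998, 0.0]
force: [-0.1, -0.4, -0.4]
gripper_width: 0.006
grasp_force: 0.0
```

Request:
carry_out:
  motion:
    - [[0,0,0.04,0,0,0],[0,0,0.04,0,0,0],[0,0,0.03,0,0,0],[0,0,0,0,0,0]]

```text
time: 28.95
position: [0.5386, -0.1508, 0.0642]
orientation: [0.0, -0.057, 0.998, -0.0]
force: [-7.6, 3.1, 15.3]
gripper_width: 0.007
grasp_force: 7.8
```

Request:
carry_out:
  motion:
    - [[0,0,-0.4,0,0,0],[0,0,-0.8,0,0,0],[0,0,-0.8,0,0,0],[0,0,-0.8,0,0,0],[0,0,-0.8,0,0,0],[0.8,0,-0.5,0,0,0],[0.9,0,0,0,0,0],[0.9,0,0,0,0,0],[0.8,0,0,0,0,0],[0,0,0,0,0,0],[0,0,0,0,0,0]]

```text
time: 30.05
position: [0.4372, -0.1625, 0.1865]
orientation: [0.001, -0.056, 0.998, -0.0]
force: [-0.5, 0.1, 0.6]
gripper_width: 0.01
grasp_force: 0.0
```

Run:
```python
from h import *
c="top"; m=camera_model(c);im=capture(c);save("pics/top8.png",im)
# cream pixels near the die
h=cv2.cvtColor(im,cv2.COLOR_RGB2HSV);k=((h[...,0]>12)&(h[...,0]<32)&(h[...,1]>50)&(h[...,2]>90))
k[:, :360]=0;k[:,440:]=0;k[:180]=0;k[265:]=0
n,l,st,ce=cv2.connectedComponentsWithStats(k.astype(np.uint8));i=1+st[1:,4].argmax()
q=cv2.boxPoints(cv2.minAreaRect(np.argwhere(l==i)[:,::-1].astype(np.float32)))
P=onplane(m,q,.05);print(st[i],P[:,:2],P.mean(0))
for a in range(4):
    v=P[(a+1)%4]-P[a];print(np.hypot(*v[:2]),np.degrees(np.arctan2(v[1],v[0])))
for t in("palm_face","stamp","cup","brush"):
    b=boxes_of(c,t)[:1];print(t,[(x["confidence"],x["location"]) for x in b])
go([0.5,-.15,.2])
```

```text
[381 203  30  41 964] [[ 0.5753311  -0.11563895]
 [ 0.58342758 -0.17212229]
 [ 0.49948539 -0.18137166]
 [ 0.49160581 -0.12558547]] [ 0.53746247 -0.14867959  0.05      ]
0.05706067543895197 -81.84262941079876
0.08445023588697545 -173.7120911273504
0.05633992159770641 98.03961431692373
0.08431403544485483 6.7749576981416535
palm_face [(0.69, [173.2, 227.9])]
stamp [(0.82, [466.3, 169.6])]
cup [(0.61, [295.3, 150.0])]
brush []
t 30.3 pos [ 0.4375 -0.1622  0.1857] yaw -173.48 tilt [-0.  0. -1.] shift [-2.11  0.17 -0.48] az None
```

```bash
python3 -c "
from workcell import *
print(sign_off())"
```

```text
the job is handed in; nothing more can be done
None
```

The job is handed in at about 30 s: the ejector was pressed to its stop and sprang back, and the soap bar lies flat and fully down in the oblong die; the hand-in returned no verdict, and the last check did not pick up the brush, though the arm never went down near it.

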